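Take the cast bracket out of the clamshell mould

ROBOT

A 6-joint arm with a two-finger parallel gripper is mounted at the origin on a cart in front of the work surface, level with it; the furniture and walls round the work are solid. World frame = base frame: x ahead of the robot, y to its left, z up, the work surface at z = 0. Lengths are in m, angles in rad, forces in N, time in s.
With the tool pointing down it reaches from about 0.375 to 0.975 m from the base axis. Payload 3.8 kg.
Tool frame: the origin (TCP) lies where the fingers leave the gripper's body, on its centre line; the fingertips stand 73 mm ahead of it and the grasp point (between the pads) lies 54 mm ahead of it (nose_length is the distance from the TCP to the fingertips, in m); z points along the fingers, y is the line along which they close (so a half turn about z gives the same grasp; the last joint's range is limited). The gripper opens to 85 mm and grips with 20 to 120 N. Pads are 22 mm wide; open, the fingers measure 114 mm over their backs; the gripper's body (76 mm by 85 mm) begins 54 mm behind the grasp point. The pads swing forward as they close: fully open they stand 13 mm farther back than shut.
Start: joints at [1.14, 0.264, 1.604, -0, 1.274, -0.037], TCP at [0.259, 0.623, 0.304] pointing down, gripper open.
Joint ranges: [-2.63, 2.63], [-0.94, 2.18], [0.31, 2.57], [-1.31, 4.45], [0, 2.66], [-2.55, 2.55]. Speed limits (rad/s): [2.57, 2.57, 3.14, 3.14, 3.14, 3.14].

INTERFACE

Orientations are given as a rotation vector (axis times angle).
In Python, from workcell import read_state, read_camera, calibration, finish_job, look_for, cut_out, tip_of, nose_length gives the robot as it stands.
- The arm moves only by the tool step_arm, never from a script. Its argument "targets" is a list of rows, each a list of 3 entries, a list of its own where there are three numbers: the turn, a rotation vector about the tool's x, y, z in rad, then the shift along the tool's x, y, z in mm, then the finger opening in mm, from 0 to 85.4. In form: [[[ax, ay, az], [x, y, z], grip], ...]. A call has 1 to 5 rows; each row shifts and turns the commanded pose from where the row before left it, along the tool's axes as they then stand; what a row does not reach is not made up. A row lasts 1/12 s, in which the tool goes at most 41.7 mm and 7.16 degrees, less where a joint would pass 70% of its speed; a pose out of reach is approached as far as the arm can. A call with a gripper value outside its range is refused whole. The fingers move at their own pace and stop on an object; "grip_force" is the grip in N (left out, the last holds). Time passes only in rows, so rows that do not move let the fingers close. It gives the time, the measured TCP pose, the force, the opening and the grip force at its end, in the units of the state.
- read_state(): the state, without advancing time (a new reading comes with each control period).
- read_camera(name): name is "scene" or "side" or "wrist"; returns the picture (384x512x3 uint8, red, green, blue); there is no depth.
- calibration(name): a dict with "camera_matrix" (3x3 intrinsics, pixels), "R" (3x3) and "t" (3): a world point X has camera coordinates R X + t. Camera axes: x right, y down, z forward; pixel columns grow to the right and rows downward; lengths in m; the calibration is good to about 2 mm. The wrist camera is an equidistant fisheye: a pixel r from the principal point sees the ray r / f radians off the axis. A picture is of the moment at which its call begins: read the wrist's pose just before it. calibration takes no time and is no camera call; for the wrist camera it gives the pose at the moment of the call.
- finish_job(): hands the job in; it is judged then, once.
Trained networks look in the newest picture that a camera, given by its name, has taken for a name from the list of things; names that differ only in an ending like _2 or _b are one class to them, and where a whole thing is asked for, a point or a joint stands for the part that bears it (a point fixed in the world has none). Each returns a list of dicts, best first, with "score" (0 to 1); they miss things now and then, are a little off and sometimes report something else, mostly with a low value. They report only what shows in the picture. A call takes as long as a camera call. They do not tell look-alikes from the thing itself.
- look_for(camera, query): "extent" ([left, top, right, bottom] in pixels, round what is visible of it).
- cut_out(camera, query): "region" (384x512 bool, what is visible of it) and "extent" ([left, top, right, bottom] in pixels, round what is visible of it).
- tip_of(camera, query): "at" ([row, column] in pixels: a listed point, or the origin of a listed thing).
The state is a dict: "time": time; "q": joint angles; "joint_vel": joint speeds; "joint_torque": joint torques, N m; "tool_pos": TCP position; "tcp_rot": TCP orientation; "wrist_force": force on the tool from outside, world axes, zero at the start; "torque": the same for the moment, N m; "width": opening from 0.0 (shut) to 1.0 (fully open); "grip_force": force on a finger pad.
Only numpy, scipy, OpenCV 4.12 (cv2) and the standard library are available. Lean on these libraries where they do the work, as an engineer would, in place of code of your own. Each camera call takes 0.05 s, during which the arm holds its last target. There are 200 camera calls.

TASK

The bracket cast in the closed clamshell mould has set. Press the mould's release button so that the lid springs open to its stop, lift the bracket out of the cavity, and lay it down gently, without dropping it, flat and foot down, wholly inside the square steel tray. Leave the lid open and the timer, beaker, weight case and weighing bottle where they stand.

Things in the scene. Friction and masses are not known exactly. Their poses are not given: they have to be found in the camera images.
- mould: Casting mould, fixed: aluminium block 130 x 96 x 30 mm high (its x, y, z) with a cavity 104 x 48 mm, 14 mm deep, in the middle of its top face. Origin: centre of the block's underside, on the worktop. +x points to the hinge end, -x to the release button; z up. A 6 mm foot plate reaches to x = -122 mm under the button.
- mould_lid (a joint): Lid of the mould: grey shell 120 x 92 x 38 mm, hollow below, 4 mm walls, top 71 mm above the worktop when shut. Hinge angle in rad: 0 shut, 1.7 at its stop, a little past upright behind the hinge. A spring drives it open; a hook on the release rocker holds it shut until the button is pressed; then it swings up by itself in about a second and stays open.
- lid_hinge (a point): Point on the lid's hinge axis, at x = 65 mm, y = 0, z = 30 mm of the mould; the axis runs along the mould's y. When open, the lid rises about 125 mm above this point.
- release (a joint): Rocker with the release button and the hook, angle in rad: 0 at rest, 0.34 fully pressed (button 10 mm lower). The hook lets go at about 0.15 (5 mm). Sprung: about 1.5 N to start, under 5 N at the button when fully pressed; it returns by itself.
- button_top (a point): Centre of the top of the round black release button, 30 mm across, 42 mm above the worktop, at x = -106 mm, y = 0 of the mould. Press straight down. The lid's front edge is 50 mm away towards the mould's +x.
- bracket_center (a point): Centre (half-way up) of the loose white cast bracket, 0.12 kg: a foot 100 (x) x 44 (y) x 12 mm with an upright web on its middle, 60 long (x), 14 thick (y), top 21 mm above this point; underside 21 mm below. It starts foot down on the cavity floor (16 mm above the worktop), 2 mm play round it, its x along the mould's; the web stands 28 mm above the block's face. z up through the web.
- tray: Shallow square steel tray, fixed to the worktop, 140 x 140 mm outside, 16 mm high, walls and floor 4 mm thick (inside 132 x 132 mm). Origin: centre of its underside on the worktop; x and y along its sides.
- timer: Bystander: round white and blue bench timer, 66 mm across, 51 mm high; origin under its centre.
- beaker: Bystander: glass beaker, 46 mm across, 61 mm high; origin under its centre.
- weights: Bystander: closed wooden weight case, 68 (x) x 150 (y) x 46 mm; origin under its centre.
- bottle: Bystander: small stoppered glass weighing bottle, 33 mm across, 55 mm high; origin under its centre.
Things that resemble listed ones, but are neither listed nor needed, are in the scene too. Of the things shaped like the mould, the aluminium one is meant.

How it is judged:
By the outcome, as a careful person would: the job done as asked, in the order asked, and still so for the second after the job is handed in, with the robot touching nothing.
It also fails if it takes over 54 s, if anything falls off the work surface, if the arm or the gripper's body presses on something with over 40 N, if the wrist force passes 120 N, or if a joint passes its speed limit or range.

## Working session

There is one attempt and no reset: what is moved stays moved. The work goes in short steps, Python scripts to look and compute and a tool call to move; the robot and the scene stay as the last step left them, time stands still between calls to the robot, and variables do not carry over. Pictures are saved under pics/ and viewed, at most 13 in all, crops included, and the job is handed in when it is done.

Besides the shell and the picture viewer there is one more tool, called after "Call:" as name(argument=value, ...), one argument or row to a line, values as JSON. step_arm: Moves the arm, as the interface text tells. Its arguments: {"type":"object","properties":{"targets":{"type":"array","items":{"type":"array"}},"grip_force":{"type":"number"}},"required":["targets"]}

```bash
mkdir -p pics; ls; cat > h.py <<'E'
import numpy as np, cv2
from workcell import *
from scipy.spatial.transform import Rotation as R
def ray(cam,rc,c=None):
    c=c or calibration(cam); K=np.array(c["camera_matrix"]);Rm=np.array(c["R"]);t=np.array(c["t"])
    x=(rc[1]-K[0,2])/K[0,0]; y=(rc[0]-K[1,2])/K[1,1]
    if cam=="wrist":
        r=np.hypot(x,y); d=np.array([np.sin(r)*x/max(r,1e-9),np.sin(r)*y/max(r,1e-9),np.cos(r)])
    else: d=np.array([x,y,1.])
    return -Rm.T@t, Rm.T@d
def at_z(cam,rc,z,c=None):
    o,d=ray(cam,rc,c); return o+d*(z-o[2])/d[2]
def proj(cam,X,c=None):
    c=c or calibration(cam); K=np.array(c["camera_matrix"]);p=np.array(c["R"])@X+np.array(c["t"])
    if cam=="wrist":
        th=np.arctan2(np.hypot(p[0],p[1]),p[2]);n=np.hypot(p[0],p[1]);u=th*p[:2]/n
    else: u=p[:2]/p[2]
    return np.array([K[0,0]*u[0]+K[0,2],K[1,1]*u[1]+K[1,2]])
def save(cam,n):
    im=read_camera(cam); cv2.imwrite(f"pics/{n}.png",im[:,:,::-1]); return im
E
python3 - <<'E'
from h import *
a=save("scene","s0");b=save("side","d0")
s=read_state();print(s["time"],s["tool_pos"],R.from_rotvec(s["tcp_rot"]).as_matrix().round(3),nose_length)
cv2.imwrite("pics/both.png",np.vstack([cv2.resize(np.hstack([a,b]),(800,300))])[:,:,::-1])
for cam in("scene","side"):
    for q in("mould","button_top","lid_hinge","tray","timer","beaker","weights","bottle"):
        for r in tip_of(cam,q)[:3]: print(cam,q,round(r["score"],2),np.round(r["at"]),at_z(cam,r["at"],{"button_top":.042,"lid_hinge":.03}.get(q,0)).round(3))
E
```

```text
pics
0.1 [0.25877184 0.62284146 0.30265373] [[-0.923  0.384 -0.001]
 [ 0.384  0.923 -0.002]
 [ 0.    -0.002 -1.   ]] 0.0726
scene mould 0.91 [141. 250.] [ 0.842 -0.185  0.   ]
scene button_top 0.43 [144. 236.] [ 0.837 -0.098  0.042]
scene lid_hinge 0.75 [134. 261.] [ 0.821 -0.226  0.03 ]
scene tray 0.91 [253. 259.] [0.416 0.19  0.   ]
scene timer 0.72 [175. 276.] [ 0.63  -0.119  0.   ]
scene timer 0.34 [226. 205.] [0.631 0.247 0.   ]
scene beaker 0.41 [225. 205.] [0.637 0.243 0.   ]
scene weights 0.78 [304. 205.] [0.397 0.444 0.   ]
side mould 0.76 [233. 213.] [ 0.439 -0.031  0.   ]
side mould 0.71 [222. 353.] [ 0.825 -0.193  0.   ]
side button_top 0.43 [195. 339.] [ 0.839 -0.106  0.042]
side button_top 0.38 [203. 200.] [0.447 0.074 0.042]
side lid_hinge 0.67 [222. 360.] [ 0.813 -0.232  0.03 ]
side lid_hinge 0.6 [234. 222.] [ 0.446 -0.085  0.03 ]
side tray 0.75 [199. 183.] [0.424 0.187 0.   ]
side beaker 0.6 [173. 232.] [0.642 0.261 0.   ]
side beaker 0.34 [235. 211.] [ 0.433 -0.036  0.   ]
side bottle 0.74 [326. 293.] [ 0.464 -0.419  0.   ]
```

View pics/s0.png

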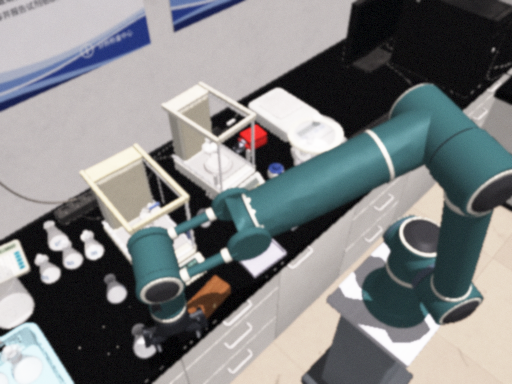

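View pics/d0.png

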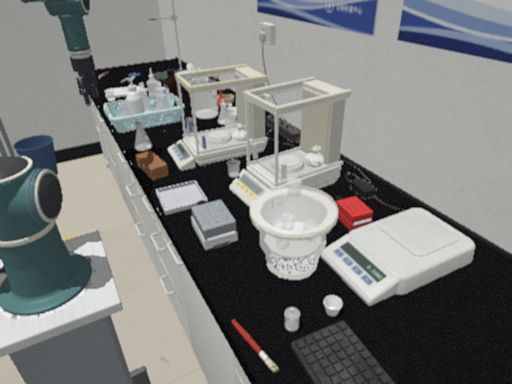

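The scene view shows the tray (about 265,257), mostly hidden behind the arm, and the red look-alike mould (250,137). The side view shows the aluminium mould at about (213,222), the red look-alike at (354,212) and the bottle at (292,318). I'll swing over the mould and use the wrist camera.

Call:
step_arm(
  targets=[
    [[0,0,0.067],[-40,-30,0],85],
    [[0,0,0.067],[-40,-30,0],85],
    [[0,0,0.067],[-40,-25,0],85],
    [[0,0,0.067],[-38,-20,0],85],
    [[0,0,0.067],[-38,-20,0],85],
  ],
)

```text
time: 1.32
tool_pos: [0.3558, 0.4372, 0.304]
tcp_rot: [1.123, 2.933, 0.001]
wrist_force: [1.6, -0.8, -1.4]
width: 0.994
grip_force: 0.0
```

Call:
step_arm(
  targets=[
    [[0,0,0.067],[-36,-15,0],85],
    [[0,0,0.067],[-36,-15,0],85],
    [[0,0,0.067],[-36,-10,0],85],
    [[0,0,0.067],[-36,-10,0],85],
    [[0,0,0.067],[-36,-10,0],85],
  ],
)

```text
time: 1.73
tool_pos: [0.4276, 0.2613, 0.3043]
tcp_rot: [1.597, 2.704, 0.001]
wrist_force: [1.9, -0.4, 0.2]
width: 0.996
grip_force: 0.0
```

Call:
step_arm(
  targets=[
    [[0,0,0.067],[-30,-10,0],85],
    [[0,0,0.067],[-30,-10,0],85],
    [[0,0,0.067],[-30,0,0],85],
    [[0,0,0],[0,0,0],85],
    [[0,0,0],[0,0,0],85],
  ],
)

```text
time: 2.15
tool_pos: [0.4479, 0.1713, 0.3042]
tcp_rot: [1.86, 2.531, 0.001]
wrist_force: [-0.3, 0.2, -0.3]
width: 0.992
grip_force: 0.0
```

```bash
python3 - <<'E'
from h import *
s=read_state();c=calibration("wrist");save("wrist","w1")
print(s["time"],s["tool_pos"],R.from_rotvec(s["tcp_rot"]).as_matrix().round(3))
for q in("mould","button_top","lid_hinge","tray","timer","beaker","weights","bottle"):
    for r in tip_of("wrist",q)[:3]: print(q,round(r["score"],2),np.round(r["at"]),at_z("wrist",r["at"],{"button_top":.042,"lid_hinge":.03}.get(q,0),c).round(3))
E
```

```text
2.15 [0.44787259 0.17127431 0.30417462] [[-0.298  0.954  0.001]
 [ 0.954  0.298  0.   ]
 [ 0.     0.001 -1.   ]]
mould 0.8 [382. 377.] [ 0.836 -0.189  0.   ]
mould 0.64 [286. 212.] [ 0.443 -0.024  0.   ]
button_top 0.81 [245. 236.] [0.455 0.077 0.042]
button_top 0.58 [366. 404.] [ 0.825 -0.091  0.042]
tray 0.7 [137. 242.] [0.423 0.201 0.   ]
beaker 0.74 [164. 404.] [0.646 0.238 0.   ]
```

View pics/w1.png

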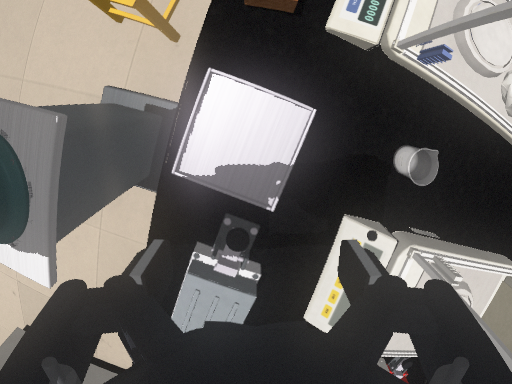

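Wrist view: tray corners at (210,69), (315,110), (273,211), (173,173); mould button at (237,240); lid front edge runs from (197,243) to (260,275); beaker at (415,163). Computing the mould axis from the button and lid edges.

```bash
python3 - <<'E'
from h import *
im=cv2.imread("pics/w1.png");crop=im[190:335,150:300]
cv2.imwrite("pics/w1c.png",cv2.resize(crop,None,fx=4,fy=4,interpolation=cv2.INTER_CUBIC))
c=calibration("wrist")
P=[at_z("wrist",(r,q),.016,c) for q,r in[(210,69),(315,110),(273,211),(173,173)]]
print(np.round(P,3),np.mean(P,0).round(3))
for a,b in zip(P,P[1:]+P[:1]): d=b-a;print(np.linalg.norm(d).round(3),np.degrees(np.arctan2(d[1],d[0])).round(1))
E
```

```text
[[0.362 0.272 0.016]
 [0.496 0.264 0.016]
 [0.488 0.127 0.016]
 [0.352 0.136 0.016]] [0.425 0.2   0.016]
0.135 -3.8
0.137 -93.3
0.136 176.0
0.137 86.1
```

View pics/w1c.png

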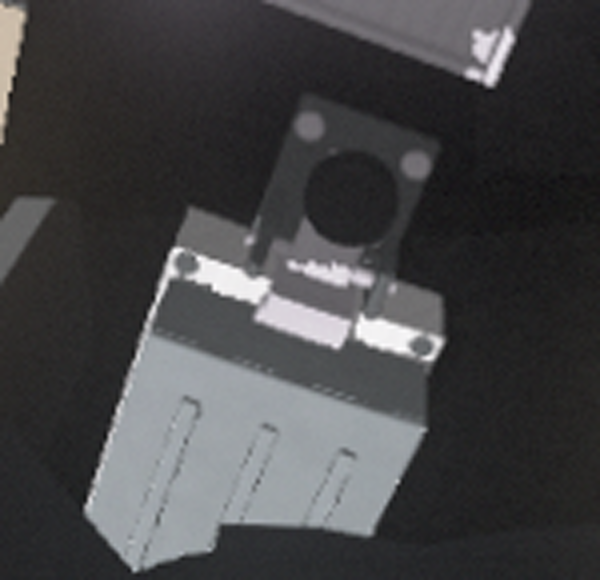

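```bash
python3 - <<'E'
from h import *
c=calibration("wrist")
g=lambda x,y,z:at_z("wrist",(190+y/4,150+x/4),z,c)
a,b=g(178,247,.03),g(442,340,.03);d=b-a
print("block",a,b,np.linalg.norm(d),np.degrees(np.arctan2(d[1],d[0])))
a2,b2=g(153,333,.071),g(425,428,.071);d2=b2-a2
print("lid",a2,b2,np.linalg.norm(d2),np.degrees(np.arctan2(d2[1],d2[0])))
a3=g(86,513,.071);d3=a2-a3;print("side",np.degrees(np.arctan2(d3[1],d3[0])))
bt=g(352,200,.042);print("button",bt)
print(g(308,93,.006),g(440,145,.006))
E
```

```text
block [0.40638197 0.04542832 0.03      ] [0.49984506 0.03878713 0.03      ] 0.09369874927784286 -4.064426858018443
lid [0.40799809 0.03732856 0.071     ] [0.49634371 0.03033081 0.071     ] 0.0886223250301172 -4.528870775782183
side 84.644754091291
button [0.45507337 0.08594929 0.042     ]
[0.43318417 0.10188434 0.006     ] [0.48041895 0.09748593 0.006     ]
```

Call:
step_arm(
  targets=[
    [[0,0,0.094],[0,0,0],0],
    [[0,0,0.094],[0,0,0],0],
    [[0,0,0.094],[0,0,0],0],
    [[0,0,0.095],[0,0,0],0],
    [[0,0,0],[-28,5,30],0],
  ],
)

```text
time: 3.02
tool_pos: [0.4541, 0.1482, 0.2798]
tcp_rot: [2.296, 2.138, 0.02]
wrist_force: [1.9, -0.6, 1.5]
width: 0.292
grip_force: 0.0
```

Call:
step_arm(
  targets=[
    [[0,0,0],[-28,5,30],0],
    [[0,0,0],[-28,4,30],0],
    [[0,0,0],[0,0,30],0],
    [[0,0,0],[0,0,30],0],
    [[0,0,0],[0,0,10],0],
  ],
)

```text
time: 3.43
tool_pos: [0.4524, 0.087, 0.1397]
tcp_rot: [-2.297, -2.138, 0.009]
wrist_force: [-1.2, 0.2, -1.0]
width: -0.002
grip_force: 0.0
```

Call:
step_arm(
  targets=[
    [[0,0,0],[0,0,0],0],
    [[0,0,0],[0,0,0],0],
  ],
)

```text
time: 3.6
tool_pos: [0.4556, 0.0881, 0.1441]
tcp_rot: [-2.298, -2.142, 0.001]
wrist_force: [0.1, -0.5, -0.2]
width: -0.004
grip_force: 0.0
```

```bash
python3 - <<'E'
from h import *
s=read_state();c=calibration("wrist");save("wrist","w2")
M=R.from_rotvec(s["tcp_rot"]).as_matrix()
print(s["time"],s["tool_pos"],M.round(3),s["width"])
for r in tip_of("wrist","button_top")[:2]: print(r["score"],r["at"],at_z("wrist",r["at"],.042,c).round(4))
E
```

```text
3.6 [0.45559407 0.08811452 0.14414633] [[ 0.07   0.998 -0.001]
 [ 0.998 -0.07  -0.   ]
 [-0.    -0.001 -1.   ]] -0.0037908991779475186
0.56 [237.3, 250.8] [0.4536 0.0814 0.042 ]
```

View pics/w2.png

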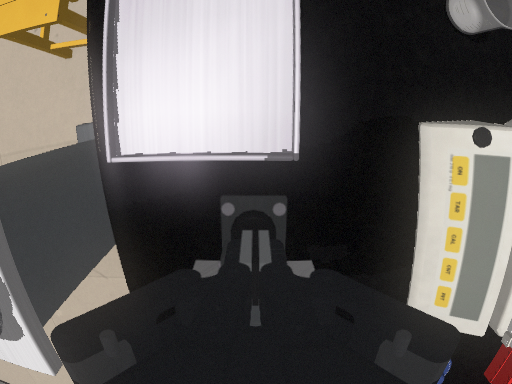

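The closed fingers (255,250) are above the button (252,225), aligned. Pressing now.

Call:
step_arm(
  targets=[
    [[0,0,0],[0,0,14],0],
    [[0,0,0],[0,0,12],0],
    [[0,0,0],[0,0,4],0],
    [[0,0,0],[0,0,3],0],
    [[0,0,0],[0,0,3],0],
  ],
)

```text
time: 4.12
tool_pos: [0.4569, 0.0886, 0.1095]
tcp_rot: [2.298, 2.14, 0.005]
wrist_force: [0.2, 4.4, 4.5]
width: 0.002
grip_force: 2.4
```

Call:
step_arm(
  targets=[
    [[0,0,0],[0,0,2],0],
    [[0,0,0],[0,0,0],0],
    [[0,0,0],[0,0,0],0],
  ],
)

```text
time: 4.37
tool_pos: [0.457, 0.0887, 0.1074]
tcp_rot: [2.299, 2.14, 0.006]
wrist_force: [-0.5, 5.4, 4.1]
width: -0.002
grip_force: 2.7
```

```bash
python3 - <<'E'
from h import *
s=read_state();b=save("side","d1");print(s["time"],s["tool_pos"],s["wrist_force"])
cv2.imwrite("pics/d1c.png",cv2.resize(b[130:270,140:260],None,fx=4,fy=4)[:,:,::-1])
E
```

```text
4.3667 [0.45695308 0.0887248  0.10738886] [-0.45643021  5.42085265  4.06015662]
```

View pics/d1c.png

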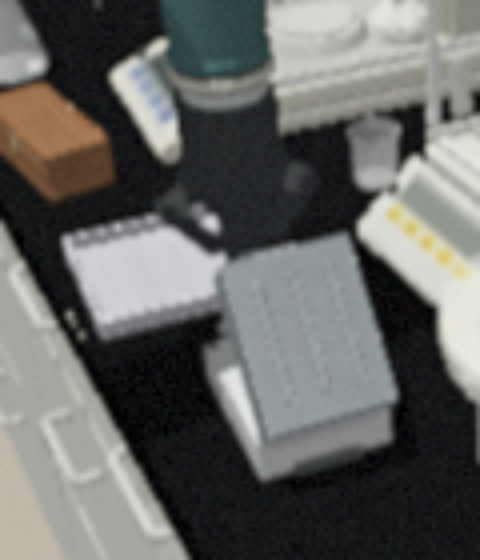

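The lid is released and rising (grey face at (310,330) in the crop). I'll let it finish, then back up and open the fingers.

Call:
step_arm(
  targets=[
    [[0,0,0],[0,0,0],0],
    [[0,0,0],[0,0,0],0],
    [[0,0,0],[0,0,0],0],
    [[0,0,0],[0,0,0],0],
    [[0,0,0],[0,0,0],0],
  ],
)

```text
time: 4.83
tool_pos: [0.4569, 0.0887, 0.1075]
tcp_rot: [2.299, 2.14, 0.006]
wrist_force: [-0.2, 4.8, 4.2]
width: -0.002
grip_force: 2.7
```

Call:
step_arm(
  targets=[
    [[0,0,0],[0,0,0],0],
    [[0,0,0],[0,0,0],0],
    [[0,0,0],[0,0,-8],0],
    [[0,0,0],[0,0,-20],0],
    [[0,0,0],[0,0,-30],0],
  ],
)

```text
time: 5.25
tool_pos: [0.4533, 0.0871, 0.1626]
tcp_rot: [-2.296, -2.14, 0.009]
wrist_force: [-0.0, 0.9, 0.0]
width: -0.0
grip_force: 0.0
```

Call:
step_arm(
  targets=[
    [[0,0,0],[0,0,-35],50],
    [[0,0,0],[0,0,-35],50],
    [[0,0,0],[0,0,-20],50],
    [[0,0,0],[0,0,0],50],
    [[0,0,0],[0,0,0],50],
  ],
)

```text
time: 5.67
tool_pos: [0.4565, 0.0876, 0.2563]
tcp_rot: [2.296, 2.139, 0.005]
wrist_force: [-0.3, -0.3, -0.9]
width: 0.59
grip_force: 0.0
```

```bash
python3 - <<'E'
from h import *
s=read_state();c=calibration("wrist");a=save("wrist","w3");b=read_camera("side")
print(s["time"],s["tool_pos"],s["wrist_force"],s["width"])
for q in("bracket_center",):
  for cam in("wrist","side"):
    for r in tip_of(cam,q)[:2]: print(cam,r["score"],r["at"],at_z(cam,r["at"],.037,c if cam=="wrist" else None).round(4))
cv2.imwrite("pics/m3.png",np.hstack([cv2.resize(a,(480,360)),cv2.resize(b[130:270,140:260],(308,360))])[:,:,::-1])
E
```

```text
5.6667 [0.45651527 0.08756479 0.25627489] [-0.33946334 -0.32472415 -0.88702921] 0.5899235630967442
wrist 0.71 [280.6, 250.0] [ 0.4449 -0.0285  0.037 ]
```

View pics/m3.png

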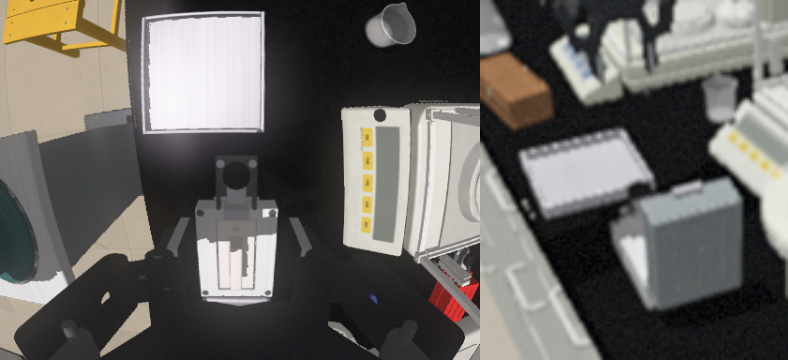

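The lid is fully open at its stop. The bracket lies in the cavity, in the wrist picture around (250,280). Moving over it and descending, with the fingers straddling the web.

Call:
step_arm(
  targets=[
    [[0,0,0],[-38,-1,0],45],
    [[0,0,0],[-38,-1,0],45],
    [[0,0,0],[-38,0,10],45],
    [[0,0,0],[0,0,35],45],
    [[0,0,0],[0,0,35],45],
  ],
)

```text
time: 6.28
tool_pos: [0.4461, -0.0282, 0.1737]
tcp_rot: [2.301, 2.134, 0.003]
wrist_force: [1.6, 0.5, -1.4]
width: 0.531
grip_force: 0.0
```

Call:
step_arm(
  targets=[
    [[0,0,0],[0,0,15],45],
    [[0,0,0],[0,0,0],45],
    [[0,0,0],[0,0,0],45],
  ],
)

```text
time: 6.53
tool_pos: [0.4438, -0.0258, 0.157]
tcp_rot: [-2.296, -2.138, 0.005]
wrist_force: [0.4, -0.4, 0.4]
width: 0.53
grip_force: 0.0
```

```bash
python3 - <<'E'
from h import *
s=read_state();c=calibration("wrist");a=save("wrist","w4");b=read_camera("side")
print(s["time"],s["tool_pos"],s["wrist_force"],s["width"])
p=tip_of("wrist","bracket_center")[:1];print([(r["score"],r["at"],at_z("wrist",r["at"],.037,c)) for r in p])
cv2.imwrite("pics/m4.png",np.hstack([cv2.resize(a[200:384,100:412],(500,295)),cv2.resize(b[130:270,140:260],(253,295))])[:,:,::-1])
E
```

```text
6.5333 [ 0.44376473 -0.02577385  0.15695201] [ 0.44295765 -0.37056376  0.44840037] 0.5299960521952977
[]
```

View pics/m4.png

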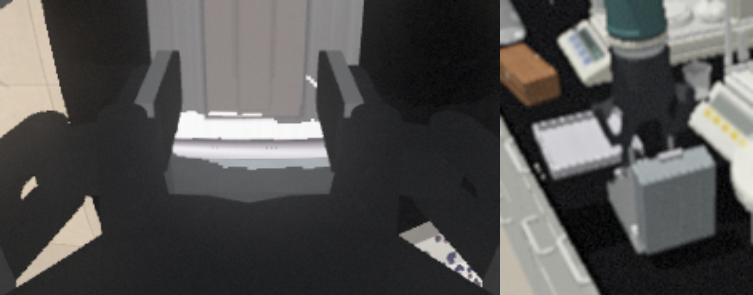

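Fingers sit at about (165) and (335) with the web/foot between (205–308). The bracket is about 2–3 mm towards tool +y, so I'll shift and descend.

Call:
step_arm(
  targets=[
    [[0,0,0],[0,2.5,0],45],
    [[0,0,0],[0,0,25],45],
    [[0,0,0],[0,0,17],45],
    [[0,0,0],[0,0,7],45],
    [[0,0,0],[0,0,3],45],
  ],
)

```text
time: 7.1
tool_pos: [0.4476, -0.0258, 0.1065]
tcp_rot: [-2.298, -2.141, 0.001]
wrist_force: [-0.4, 0.5, -0.5]
width: 0.527
grip_force: 0.0
```

Call:
step_arm(
  targets=[
    [[0,0,0],[0,0,0],45],
    [[0,0,0],[0,0,0],8],
    [[0,0,0],[0,0,0],8],
    [[0,0,0],[0,0,0],8],
    [[0,0,0],[0,0,0],8],
  ],
  grip_force=35,
)

```text
time: 7.52
tool_pos: [0.448, -0.026, 0.1081]
tcp_rot: [-2.299, -2.141, 0.0]
wrist_force: [-3.6, 0.3, 5.6]
width: 0.158
grip_force: 35.3
```

Call:
step_arm(
  targets=[
    [[0,0,0],[0,0,0],8],
    [[0,0,0],[0,0,0],8],
    [[0,0,0],[0,0,0],8],
    [[0,0,0],[0,0,0],8],
  ],
)

```text
time: 7.85
tool_pos: [0.4479, -0.026, 0.108]
tcp_rot: [-2.299, -2.141, -0.0]
wrist_force: [-3.1, 0.7, 5.5]
width: 0.152
grip_force: 35.3
```

Grip on the web confirmed (13 mm, 35 N). Lifting straight up.

Call:
step_arm(
  targets=[
    [[0,0,0],[0,0,-3],8],
    [[0,0,0],[0,0,-5],8],
    [[0,0,0],[0,0,-8],8],
    [[0,0,0],[0,0,-12],8],
    [[0,0,0],[0,0,-15],8],
  ],
  grip_force=40,
)

```text
time: 8.27
tool_pos: [0.4474, -0.026, 0.1503]
tcp_rot: [-2.298, -2.141, 0.001]
wrist_force: [0.6, -0.3, -1.0]
width: 0.156
grip_force: 39.0
```

Call:
step_arm(
  targets=[
    [[0,0,0],[0,0,-20],8],
    [[0,0,0],[0,0,-20],8],
    [[0,0,0],[0,0,-10],8],
    [[0,0,0],[0,0,0],8],
    [[0,0,0],[0,0,0],8],
  ],
)

```text
time: 8.68
tool_pos: [0.4483, -0.0261, 0.2005]
tcp_rot: [2.298, 2.14, 0.002]
wrist_force: [0.6, 0.2, -1.1]
width: 0.156
grip_force: 39.0
```

```bash
python3 - <<'E'
from h import *
s=read_state();c=calibration("wrist");a=save("wrist","w5");b=read_camera("side")
M=R.from_rotvec(s["tcp_rot"]).as_matrix()
print(s["time"],s["tool_pos"],M.round(3),s["wrist_force"],s["width"])
print("tool shift to tray",(M.T@(np.array([.425,.2,.096])-s["tool_pos"])).round(4))
cv2.imwrite("pics/m5.png",np.hstack([cv2.resize(a,(480,360)),cv2.resize(b[130:270,140:260],(308,360))])[:,:,::-1])
E
```

```text
8.6833 [ 0.44831942 -0.02605596  0.20054853] [[ 0.071  0.997  0.002]
 [ 0.997 -0.071 -0.   ]
 [-0.     0.002 -1.   ]] [ 0.56124752  0.22061662 -1.05693773] 0.15604952254179255
tool shift to tray [ 0.2238 -0.0395  0.1044]
```

View pics/m5.png

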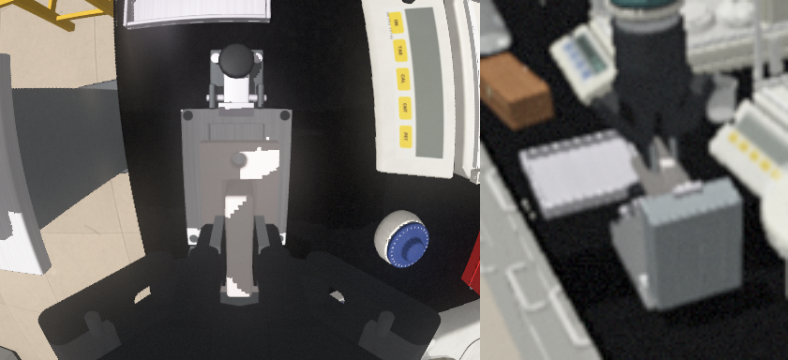

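Bracket is held level in the gripper (wrist picture (240,210)), above the empty cavity; lid is still open. Carrying it to the tray.

Call:
step_arm(
  targets=[
    [[0,0,0],[15,-3,0],8],
    [[0,0,0],[32,-6,0],8],
    [[0,0,0],[35,-6,0],8],
    [[0,0,0],[35,-6,0],8],
    [[0,0,0],[35,-6,0],8],
  ],
)

```text
time: 9.2
tool_pos: [0.4304, 0.1285, 0.1983]
tcp_rot: [-2.299, -2.139, 0.004]
wrist_force: [1.9, -0.3, -0.6]
width: 0.151
grip_force: 39.0
```

Call:
step_arm(
  targets=[
    [[0,0,0],[35,-6,0],8],
    [[0,0,0],[25,-5,0],8],
    [[0,0,0],[12,-2,10],8],
    [[0,0,0],[0,0,20],8],
    [[0,0,0],[0,0,20],8],
  ],
)

```text
time: 9.62
tool_pos: [0.4235, 0.2014, 0.1486]
tcp_rot: [-2.296, -2.144, 0.0]
wrist_force: [0.2, 0.4, -1.3]
width: 0.153
grip_force: 39.0
```

Call:
step_arm(
  targets=[
    [[0,0,0],[0,0,14],8],
    [[0,0,0],[0,0,8],8],
    [[0,0,0],[0,0,0],8],
    [[0,0,0],[0,0,0],8],
  ],
)

```text
time: 9.95
tool_pos: [0.4232, 0.1999, 0.1269]
tcp_rot: [-2.298, -2.14, 0.004]
wrist_force: [0.1, 0.2, -0.7]
width: 0.152
grip_force: 39.0
```

```bash
python3 - <<'E'
from h import *
s=read_state();c=calibration("wrist");a=save("wrist","w6");b=read_camera("side")
M=R.from_rotvec(s["tcp_rot"]).as_matrix()
print(s["time"],s["tool_pos"],s["wrist_force"],s["width"])
print("tool shift to tray",(M.T@(np.array([.425,.2,.096])-s["tool_pos"])).round(4))
cv2.imwrite("pics/m6.png",np.hstack([cv2.resize(a,(480,360)),cv2.resize(b[130:270,140:260],(308,360))])[:,:,::-1])
E
```

```text
9.95 [0.42323117 0.19990645 0.12693886] [ 0.0811147   0.22921573 -0.73144051] 0.15183363935015015
tool shift to tray [0.0003 0.0018 0.0309]
```

View pics/m6.png

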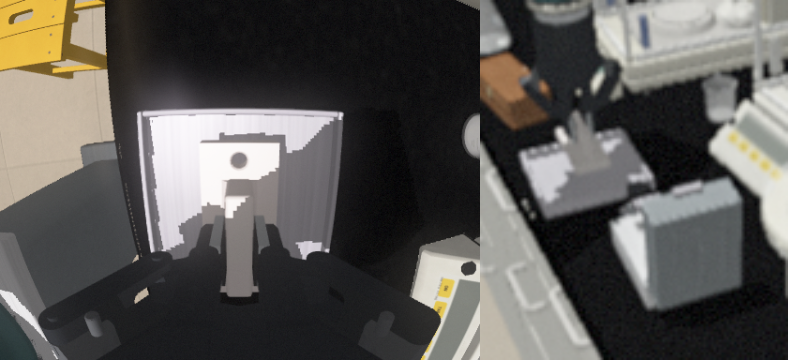

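Bracket is centred over the tray, with clear margin to the far wall (rows 137 vs 113). Lowering, with a slow creep at the end.

Call:
step_arm(
  targets=[
    [[0,0,0],[0,1,10],8],
    [[0,0,0],[0,0,8],8],
    [[0,0,0],[0,0,5],8],
    [[0,0,0],[0,0,3],8],
    [[0,0,0],[0,0,0],8],
  ],
)

```text
time: 10.47
tool_pos: [0.4241, 0.1998, 0.1008]
tcp_rot: [-2.298, -2.141, 0.003]
wrist_force: [1.2, 0.1, -1.6]
width: 0.152
grip_force: 39.1
```

Call:
step_arm(
  targets=[
    [[0,0,0],[0,0,1],8],
    [[0,0,0],[0,0,1],8],
    [[0,0,0],[0,0,0],8],
  ],
)

```text
time: 10.72
tool_pos: [0.4249, 0.2002, 0.0999]
tcp_rot: [2.299, 2.141, 0.0]
wrist_force: [-0.3, 0.4, -1.9]
width: 0.156
grip_force: 39.1
```

Call:
step_arm(
  targets=[
    [[0,0,0],[0,0,1],8],
    [[0,0,0],[0,0,0],8],
  ],
)

```text
time: 10.88
tool_pos: [0.4249, 0.2002, 0.099]
tcp_rot: [2.299, 2.141, 0.0]
wrist_force: [-0.1, -0.8, -1.3]
width: 0.155
grip_force: 39.1
```

Call:
step_arm(
  targets=[
    [[0,0,0],[0,0,1],8],
    [[0,0,0],[0,0,0],8],
    [[0,0,0],[0,0,0],8],
  ],
)

```text
time: 11.13
tool_pos: [0.4249, 0.2002, 0.0979]
tcp_rot: [2.299, 2.141, 0.0]
wrist_force: [-0.5, 0.3, -1.3]
width: 0.156
grip_force: 39.1
```

Call:
step_arm(
  targets=[
    [[0,0,0],[0,0,1],8],
    [[0,0,0],[0,0,0],8],
    [[0,0,0],[0,0,0],8],
  ],
)

```text
time: 11.38
tool_pos: [0.4248, 0.2002, 0.0968]
tcp_rot: [-2.299, -2.141, 0.0]
wrist_force: [-0.1, 0.7, -0.2]
width: 0.154
grip_force: 39.1
```

Call:
step_arm(
  targets=[
    [[0,0,0],[0,0,0.7],8],
    [[0,0,0],[0,0,0],8],
    [[0,0,0],[0,0,0],8],
  ],
)

```text
time: 11.63
tool_pos: [0.4249, 0.2002, 0.0962]
tcp_rot: [2.299, 2.141, -0.0]
wrist_force: [0.2, 1.0, -0.8]
width: 0.155
grip_force: 39.1
```

Call:
step_arm(
  targets=[
    [[0,0,0],[0,0,0.7],8],
    [[0,0,0],[0,0,0],8],
    [[0,0,0],[0,0,0],8],
  ],
)

```text
time: 11.88
tool_pos: [0.4249, 0.2002, 0.0961]
tcp_rot: [-2.299, -2.141, 0.0]
wrist_force: [-1.9, -1.6, 5.5]
width: 0.155
grip_force: 39.8
```

Call:
step_arm(
  targets=[
    [[0,0,0],[0,0,0.7],8],
    [[0,0,0],[0,0,0],8],
    [[0,0,0],[0,0,0],8],
  ],
)

```text
time: 12.13
tool_pos: [0.4249, 0.2002, 0.096]
tcp_rot: [-2.299, -2.141, 0.001]
wrist_force: [-5.1, -0.8, 11.9]
width: 0.153
grip_force: 40.7
```

On the tray floor. Relieving slightly, then releasing and retreating.

Call:
step_arm(
  targets=[
    [[0,0,0],[0,0,-0.7],8],
    [[0,0,0],[0,0,0],14],
    [[0,0,0],[0,0,0],20],
    [[0,0,0],[0,0,0],30],
    [[0,0,0],[0,0,0],42],
  ],
)

```text
time: 12.55
tool_pos: [0.4248, 0.2002, 0.0953]
tcp_rot: [-2.299, -2.141, 0.0]
wrist_force: [-0.7, -0.2, -0.1]
width: 0.472
grip_force: 0.0
```

Call:
step_arm(
  targets=[
    [[0,0,0],[0,0,0],42],
    [[0,0,0],[0,0,0],42],
    [[0,0,0],[0,0,-10],42],
    [[0,0,0],[0,0,-20],42],
    [[0,0,0],[0,0,-35],42],
  ],
)

```text
time: 12.97
tool_pos: [0.4221, 0.1991, 0.1583]
tcp_rot: [-2.297, -2.139, 0.012]
wrist_force: [0.2, -0.1, 0.2]
width: 0.489
grip_force: 0.0
```

Call:
step_arm(
  targets=[
    [[0,0,0],[0,0,-35],42],
    [[0,0,0],[-15,0,-35],42],
    [[0,0,0],[-30,0,-20],42],
    [[0,0,0],[-30,0,0],42],
    [[0,0,0],[0,0,0],42],
  ],
)

```text
time: 13.38
tool_pos: [0.4201, 0.1224, 0.2534]
tcp_rot: [2.298, 2.136, 0.004]
wrist_force: [-0.2, -0.6, -0.4]
width: 0.494
grip_force: 0.0
```

```bash
python3 - <<'E'
from h import *
s=read_state();a=save("wrist","w7");b=read_camera("side")
print(s["time"],s["tool_pos"],s["wrist_force"],s["width"])
cv2.imwrite("pics/m7.png",np.hstack([cv2.resize(a,(480,360)),cv2.resize(b[130:270,140:260],(308,360))])[:,:,::-1])
E
```

```text
13.3833 [0.42013994 0.12241424 0.25340285] [-0.20173437 -0.58000193 -0.44766392] 0.4940859706250127
```

View pics/m7.png

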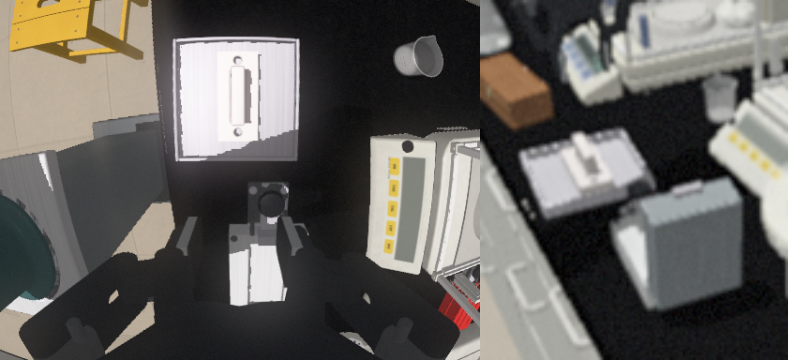

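The bracket lies flat, foot down, in the middle of the tray (wrist picture (238,97)). The lid is open and the gripper is clear.

```bash
python3 -c "
from workcell import *
print(finish_job())"
```

```text
the job is handed in; nothing more can be done
None
```

The mould is open with its lid at the stop, the bracket lies flat and foot down inside the steel tray, I moved nothing else, and the job was handed in at about 13.5 s.

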